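# Pick out the heavier check-weight pot and show it to the code reader

## Robot

A 6-joint arm with a two-finger parallel gripper is mounted at the origin on a cart in front of the work surface, level with it; the furniture and walls round the work are solid. World frame = base frame: x ahead of the robot, y to its left, z up, the work surface at z = 0. Lengths are in m, angles in rad, forces in N, time in s.
With the tool pointing down it reaches from about 0.4 to 0.825 m from the base axis. Payload 7 kg.
Tool frame: the origin (TCP) lies midway between the tips of the shut fingers; the grasp point (between the pads) lies 19 mm behind it (grip_point_offset is the distance from the TCP to the grasp point, in m); z points along the fingers, y is the line along which they close (so a half turn about z gives the same grasp; the last joint's range is limited). The gripper opens to 88 mm and grips with 3 to 60 N. Pads are 19 mm wide; open, the fingers measure 130 mm over their backs; the gripper's body (78 mm by 193 mm) begins 47 mm behind the grasp point.
Start: joints at [-0.975, 0.359, 0.012, 0, -1.224, -0.288], TCP at [0.204, -0.643, 0.227] pointing down, gripper open.
Joint ranges: [-3.07, 3.07], [-1.43, 2.12], [-1.02, 1.25], [-3.03, 1.67], [-3.05, -0], [-3.03, 3.03]. Speed limits (rad/s): [2.39, 2.39, 3.01, 3.14, 3.14, 3.14].

## Interface

Orientations are given as [roll, pitch, yaw] about the fixed x, y, z axes, in that order (R = Rz(yaw) Ry(pitch) Rx(roll)).
In Python, from station import get_state, grab_frame, camera_params, job_done, grip_point_offset gives the robot as it stands.
- The arm moves only by the shell command python3 -m creep 'ROWS' [FORCE]. ROWS is JSON, a list that holds one entry, the list of rows, each a list of 7 numbers: the finger opening in cm, from 0 to 8.76, then the shift along the tool's x, y, z in cm, then the turn, a rotation vector about the tool's x, y, z in rad. In form: [[[fingers, tx, ty, tz, wx, wy, wz], ...]]. A call has 1 to 20 rows; each row is the pose to reach, as a shift and turn from the pose commanded when the call began, along the tool's axes at that moment; what a row does not reach only later rows make up. A row lasts 1/8 s, in which the tool goes at most 62.5 mm and 10.7 degrees, less where a joint would pass 70% of its speed; a pose out of reach is approached as far as the arm can. A call with a gripper value outside its range is refused whole. The fingers move at their own pace and stop on an object; FORCE is the grip in N (left out, the last holds). Time passes only in rows, so rows that repeat a pose let the fingers close. It gives the time, the measured TCP pose, the force, the opening and the grip force at its end, in the units of the state.
- get_state(): the state, without advancing time (a new reading comes with each control period).
- grab_frame(name): name is "scene" or "top" or "wrist"; returns the picture (480x640x3 uint8, blue, green, red); there is no depth.
- camera_params(name): a dict with "vertical_fov" (degrees; the focal length in pixels is half the picture's height over the tangent of half this angle, whatever the lens; pixels are square), "cx", "cy" (the principal point, pixels), "view" (4x4, takes a point from world to camera coordinates). Camera axes: x right, y down, z forward; pixel columns grow to the right and rows downward; lengths in m; the calibration is good to about 2 mm. A picture is of the moment at which its call begins: read the wrist's pose just before it. camera_params takes no time and is no camera call; for the wrist camera it gives the pose at the moment of the call.
- job_done(): hands the job in; it is judged then, once.
The state is a dict: "t": time; "q": joint angles; "qd": joint speeds; "joint_efforts": joint torques, N m; "eef_pos": TCP position; "ee_rot": TCP orientation; "force": force on the tool from outside, world axes, zero at the start; "moment": the same for the moment, N m; "width": finger opening in m; "gripper_force": force on a finger pad.
Only numpy, scipy, OpenCV 4.12 (cv2) and the standard library are available. Lean on these libraries where they do the work, as an engineer would, in place of code of your own. Each camera call takes 0.05 s, during which the arm holds its last target. There are 200 camera calls.

## Task

The two closed pots in the wooden block look alike, but one has the heavier check weight in it, which we need for the balance check. Lift the left pot (as seen from the robot) clear of the block to feel its weight, set it back fully down in its own well and let go, then lift the right one clear. Then hold the heavier pot upright and still with its bar-coded band about 8 cm straight in front of the middle of the code reader's window, and finish while holding it there, the lighter pot standing fully down in its own well; do not tip a pot over, knock the reader or shift the things lying around.

Things in the scene. Friction and masses are not known exactly. Their poses are not given: they have to be found in the camera images.
- block: wooden storage block, 66 (x) by 172 (y) by 38 mm high, fixed on the bench, two round wells side by side along its y axis, 90 mm apart. Origin at the centre of its underside; y points to the left well. Tall instruments and a big bottle stand behind the work strip, their fronts 8 to 11 cm behind the well centres: come in from above or from the robot side
- well_left (a point): centre of the floor of the left well (left as seen from the robot), 16 mm above the bench. The well is 49 mm across and 22 mm deep with a small bevel at the mouth; a pot's underside rests here when it is fully home
- well_right (a point): the same for the right well
- pot_left: closed pot in the left well, 88 mm tall: white body 46 mm across, bar-coded paper band all round (18-46 mm above its underside), fixed black ribbed cap 48 mm across (58-88 mm up; grip here, tips above the band). Origin: centre of its underside, z up its axis. Weight hidden, 150-600 g; one of the two pots is at least 120 g heavier, which one varies
- pot_right: closed pot in the right well, 88 mm tall: white body 46 mm across, bar-coded paper band all round (18-46 mm above its underside), fixed black ribbed cap 48 mm across (58-88 mm up; grip here, tips above the band). Origin: centre of its underside, z up its axis. Weight hidden, 150-600 g; one of the two pots is at least 120 g heavier, which one varies
- pot_left_band (a point): middle of the left pot's paper band, on the pot's axis, 32 mm above its underside
- pot_right_band (a point): middle of the right pot's paper band, on the pot's axis, 32 mm above its underside
- reader: code reader, fixed at the right end of the work: round black foot 92 mm across, short stem, grey head 78 mm wide, 160 mm tall in all, cable behind. Origin at the centre of its underside; its window looks along its own -x
- reader_window (a point): centre of the reader's dark glass window, 118 mm above the bench; axes as the reader's: -x points straight out of the glass, z up, y along its width
- timer: white lab timer, 58x66x18 mm, lying flat at the left of the block; bystander, origin at the centre of its underside
- beaker: small clear glass beaker, 46 mm wide, 59 mm tall, between block and reader; bystander, origin at the centre of its underside
- tweezers: steel tweezers, 120 mm long, 9 mm high, lying between block and reader, pointing away from the robot; bystander, origin at the centre of its underside
- vials: blue vial rack with vials, 64x190x37 mm, far left at the bench's front edge; bystander, origin at the centre of its underside
Things that resemble listed ones, but are neither listed nor needed, are in the scene too. What is shaped like the pot_left but yellow is not meant.

How it is judged:
By the outcome, as a careful person would: the job done as asked, in the order asked, and still so for the second after the job is handed in, while the arm keeps its last pose, push and grip.
It also fails if it takes over 64 s, if anything falls off the work surface, if the arm or the gripper's body presses on something with over 40 N, if the wrist force passes 120 N, or if a joint passes its speed limit or range.

## Working session

There is one attempt and no reset: what is moved stays moved. The work goes in short steps, Python scripts to look and compute and a shell command to move; the robot and the scene stay as the last step left them, time stands still between calls to the robot, and variables do not carry over. Pictures are saved under pics/ and viewed, at most 10 in all, crops included, and the job is handed in when it is done.

```bash
mkdir -p pics
python3 - <<'E'
from station import *
import cv2
s=get_state();print({k:(v if not hasattr(v,'tolist') else v.tolist()) for k,v in s.items()},grip_point_offset if not callable(grip_point_offset) else grip_point_offset())
for n in ["scene","top"]:
    f=grab_frame(n);cv2.imwrite(f"pics/{n}0.png",f)
    print(n,camera_params(n))
E
```

```text
{'t': 0.0, 'q': [-0.9748771762522647, 0.3593866768725084, 0.011036787239010462, -0.00033823691926032894, -1.224097909929883, -0.2880876386403603], 'qd': [-5.186718880021329e-05, 0.0010545447957828271, 0.0007479054734782819, -0.0011184801479578966, 0.0011458757473888173, -0.00017343886663791837], 'joint_efforts': [0.0014903930787113495, -58.271201848983765, 29.305538535118103, 6.9971635937690735, 0.006830412457929924, -0.00012374401194392703], 'eef_pos': [0.2043277576621441, -0.6428070304576442, 0.22561536536528637], 'ee_rot': [3.1399188945257777, -0.00016440048909083238, -2.8338761978355693], 'force': [0.48053983935463584, 0.19243824741934104, 0.2785140685562483], 'moment': [0.03730533691517289, 0.013613046302256182, -0.03286515096320238], 'gripper_force': 0.0, 'width': 0.08767217892010776} 0.0188
scene {'vertical_fov': 43.32947865825492, 'cx': 326.2464286128097, 'cy': 242.3000177880133, 'view': array([[-0.82073139, -0.57127959, -0.00629429,  0.57613105],
       [-0.26775065,  0.39435088, -0.87908872,  0.21813034],
       [ 0.5046876 , -0.7198104 , -0.47661662,  1.15213278],
       [ 0.        ,  0.        ,  0.        ,  1.        ]])}
top {'vertical_fov': 53.81581890121913, 'cx': 325.8696006961422, 'cy': 238.2699345348771, 'view': array([[-0.22978061, -0.97322786,  0.00533015,  0.19749449],
       [-0.91252829,  0.2135388 , -0.34884567,  0.61770738],
       [ 0.33836813, -0.08502188, -0.93716503,  1.32228415],
       [ 0.        ,  0.        ,  0.        ,  1.        ]])}
```

View pics/scene0.png

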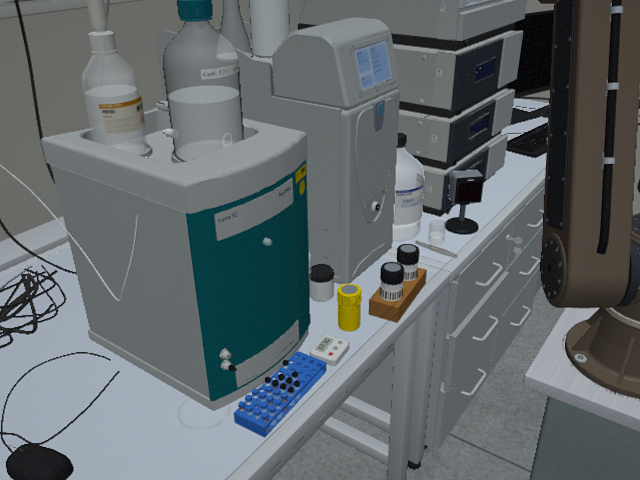

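View pics/top0.png

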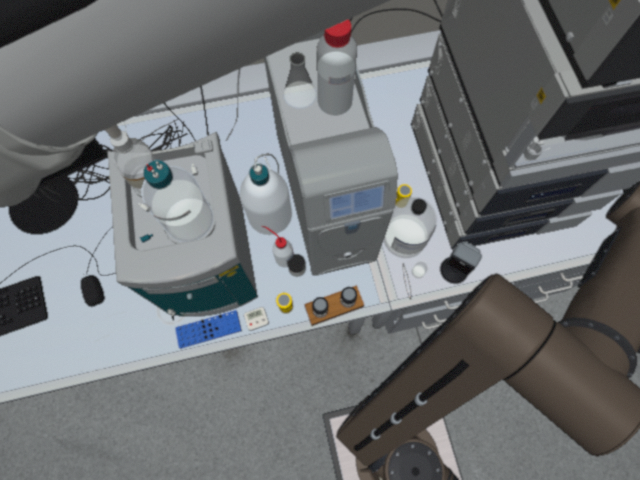

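Candidates for the pot: the pot in the block at scene (392,280)/top (320,304), which is the left one, and the right one at scene (408,260)/top (349,296). Look-alikes are the black-capped white pot outside the block at scene (321,281)/top (297,264) and the yellow pot at scene (349,306)/top (285,302). I choose the two in the wooden block, and check with a close crop.

```bash
cat > h.py <<'E'
import numpy as np,cv2
from station import *
def cam(n):
    p=camera_params(n);return 240/np.tan(np.radians(p["vertical_fov"])/2),p["cx"],p["cy"],np.array(p["view"])
def ray(c,u,v):
    f,cx,cy,V=c;R=V[:3,:3];d=R.T@np.array([(u-cx)/f,(v-cy)/f,1]);return -R.T@V[:3,3],d/np.linalg.norm(d)
def plane(c,u,v,z):
    o,d=ray(c,u,v);return o+d*(z-o[2])/d[2]
def proj(c,P):
    f,cx,cy,V=c;p=V[:3,:3]@np.asarray(P)+V[:3,3];return np.array([f*p[0]/p[2]+cx,f*p[1]/p[2]+cy])
def tri(c1,u1,c2,u2):
    o,d=ray(c1,*u1);p,e=ray(c2,*u2)
    s=np.linalg.lstsq(np.c_[d,-e],p-o,rcond=None)[0]
    return (o+s[0]*d+p+s[1]*e)/2,np.linalg.norm(o+s[0]*d-p-s[1]*e)
E
python3 - <<'E'
from h import *
t=cv2.imread("pics/top0.png");s=cv2.imread("pics/scene0.png")
a=cv2.resize(t[235:335,295:495],None,fx=4,fy=3*4/3,interpolation=cv2.INTER_CUBIC)[:400]
b=cv2.resize(s[160:325,360:490],None,fx=3.6,fy=3.6,interpolation=cv2.INTER_CUBIC)
cv2.imwrite("pics/ct.png",a);cv2.imwrite("pics/cs.png",b)
ct=cam("top");cs=cam("scene")
for n,im,c in(("top",t,ct),("scene",s,cs)):
    hsv=cv2.cvtColor(im,cv2.COLOR_BGR2HSV)
    m=cv2.inRange(hsv,(8,90,60),(20,255,220))
    k,l,st,ce=cv2.connectedComponentsWithStats(m)
    for i in range(1,k):
        if st[i,4]>60: print(n,"brown",st[i],ce[i])
    # block contour
    dk=cv2.inRange(hsv,(0,0,0),(180,255,75)); k,l,st,ce=cv2.connectedComponentsWithStats(dk)
    for i in range(1,k):
        if 60<st[i,4]<1200: print(n,"dark",st[i],ce[i].round(1))
    print()
print(plane(ct,320,303,.104),plane(ct,349,295,.104), tri(ct,(467,253),cs,(467,175)))
E
```

```text
top brown [305 286  58  39 701] [333.61626248 306.71754636]
top dark [433   0  22  20 129] [444.4   9.6]
top dark [ 351    8  150  177 1074] [453.1  82.5]
top dark [291  54  13  10 101] [297.   58.4]
top dark [430  75  19  51 193] [439.2  99. ]
top dark [422 105  17  45 118] [430.3 127.5]
top dark [153 126  20  25  89] [165.3 139. ]
top dark [448 127  22  56 214] [458.7 154.2]
top dark [439 154  18  50 129] [447.5 178.2]
top dark [150 169  22  19 143] [163.3 181.1]
top dark [429 176  15  44  64] [436.  196.9]
top dark [127 184   5  38  70] [129.  202.7]
top dark [412 199  14  15 162] [418.4 206.3]
top dark [288 255  17  18 237] [296.2 263.5]
top dark [441 254  33  29 608] [455.1 269.1]
top dark [ 82 276  22  30 499] [ 91.8 290.5]
top dark [341 291  16  13  73] [347.5 299.4]
top dark [313 298  15  17  74] [320.3 309. ]
top dark [443 465  15  15 115] [448.9 474.1]

scene brown [ 99  97  42  12 183] [119.71038251 104.05464481]
scene brown [ 369  268   57   54 1195] [396.89707113 298.9539749 ]
scene dark [ 13   0  30 140 494] [29.  65.5]
scene dark [177   0  36  24 668] [194.9   9.8]
scene dark [298  23  18   7  63] [303.9  25.5]
scene dark [163  55   9  73 112] [166.3  88.5]
scene dark [238  71   5  52  96] [239.8  95. ]
scene dark [397 133  10  15 120] [401.5 139.9]
scene dark [592 145  11  21  69] [598.  153.8]
scene dark [  0 218  77  56 172] [ 26.3 245.6]
scene dark [381 245  38  40 653] [398.9 266.5]
scene dark [310 264  24  19 379] [321.3 273. ]
scene dark [403 274  22  32 127] [414.4 291. ]
scene dark [565 330  75  69 485] [597.5 376.1]
scene dark [530 396  20  84 217] [539.6 437.2]
scene dark [407 460  14  10  90] [413.3 465. ]

[0.45803445 0.11282887 0.104     ] [0.46177676 0.02516996 0.104     ] (array([ 0.49225334, -0.33718015,  0.14695054]), np.float64(0.005394300734225791))
```

View pics/ct.png

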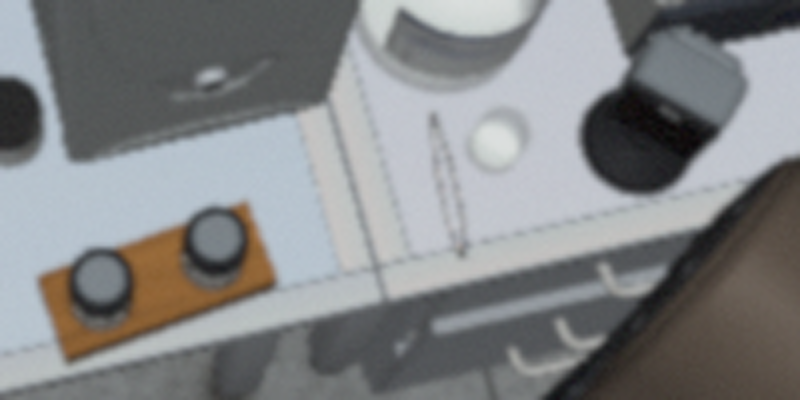

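View pics/cs.png

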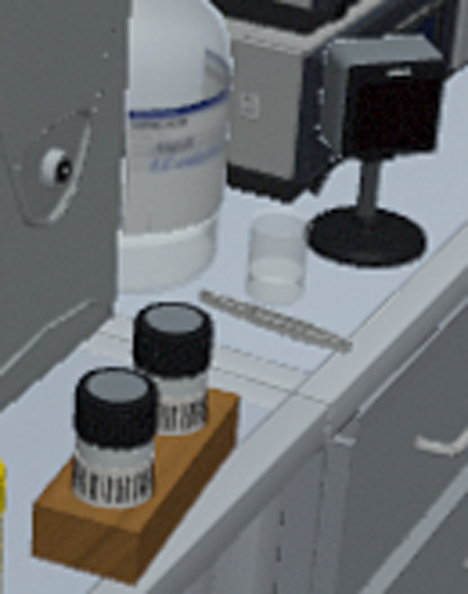

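The crops show both block pots with black caps and bar-coded bands (top (320.5,305.8) and (348.8,294.5)), and the reader's dark window facing the front-left, scene (469.7,191).

Run:
```python
from h import *
ct=cam("top");cs=cam("scene")
T=lambda x,y:(x/4+295-.4,y/4+235-.4)
S=lambda x,y:(x/3.6+360-.4,y/3.6+160-.4)
print("cams",ray(ct,320,240)[0],ray(cs,320,240)[0])
for n,a,b in(("L",T(102,282),S(118,385)),("R",T(215,237),S(173,319))):
    print(n,tri(ct,a,cs,b),plane(ct,*a,.104),plane(cs,*b,.104))
print("block",[plane(ct,*T(*p),.038)[:2].round(4) for p in((38,277),(248,203),(275,285),(68,360))])
print("block scene",[plane(cs,*S(*p),.038)[:2].round(4) for p in((35,505),(138,535),(238,395))])
print("head z.16 front edge top",[plane(ct,*T(*p),.16)[:2].round(4) for p in((632,80),(722,130),(748,75),(650,28))])
print("head scene front top",[plane(cs,*S(*p),.16)[:2].round(4) for p in((348,72),(443,64))])
print("window tri approx")
w=[(352,82),(440,72),(435,148),(347,153)]
print([ray(cs,*S(*p))[1].round(3) for p in w])
# foot ellipse
im=cv2.imread("pics/top0.png");g=im.max(2)
m=(g<60).astype(np.uint8);m[:, :438]=0;m[:250]=0;m[290:]=0;m[:,478:]=0
c=max(cv2.findContours(m,0,1)[0],key=cv2.contourArea)[:,0]
P=np.array([plane(ct,*p,.008)[:2] for p in c])
# foot scene
im=cv2.imread("pics/scene0.png");g=im.max(2);m=(g<60).astype(np.uint8);m[:214]=0;m[240:]=0;m[:,:440]=0;m[:,485:]=0
c=max(cv2.findContours(m,0,1)[0],key=cv2.contourArea)[:,0]
Q=np.array([plane(cs,*p,.008)[:2] for p in c])
for p in(P,Q):print("foot",cv2.minEnclosingCircle(p.astype(np.float32)),p.min(0),p.max(0))
for n,p in(("beaker",(497,165)),("tw1",(434,115)),("tw2",(463,255))): print(n,plane(ct,*T(*p),.0)[:2])
```

```text
cams [0.16163706 0.17272574 1.45363033] [-0.05021375  1.07242918  0.7445079 ]
L (array([0.45329972, 0.11443069, 0.10396363]), np.float64(0.002794757285209959)) [0.45195922 0.11393857 0.104     ] [0.45474874 0.11461149 0.104     ]
R (array([0.46600584, 0.02618178, 0.10317169]), np.float64(0.0005963909923912658)) [0.46553333 0.02617256 0.104     ] [0.465654   0.02755532 0.104     ]
block [array([0.481 , 0.1575]), array([ 0.5005, -0.0123]), array([ 0.4339, -0.0162]), array([0.4144, 0.1491])]
block scene [array([0.4797, 0.1617]), array([0.4158, 0.1548]), array([ 0.4385, -0.0157])]
head z.16 front edge top [array([ 0.4964, -0.2892]), array([ 0.4459, -0.3399]), array([ 0.4809, -0.3722]), array([ 0.5314, -0.3148])]
head scene front top [array([ 0.4876, -0.2631]), array([ 0.4387, -0.3136])]
window tri approx
[array([ 0.343, -0.859, -0.38 ]), array([ 0.309, -0.875, -0.373]), array([ 0.303, -0.863, -0.404]), array([ 0.338, -0.848, -0.409])]
foot ((0.4871409237384796, -0.3421538174152374), 0.05197550728917122) [ 0.44580628 -0.39368058] [ 0.534905   -0.29087092]
foot ((0.48961856961250305, -0.33394259214401245), 0.05950629711151123) [ 0.44048424 -0.39023765] [ 0.52713046 -0.27555967]
beaker [ 0.49445067 -0.21849999]
tw1 [ 0.545976   -0.18145116]
tw2 [ 0.43054267 -0.17084462]
```

```bash
cat >> h.py <<'E'
from scipy.spatial.transform import Rotation as Ro
def move(*targets):
    "each target: x,y,z,yaw of tool y-axis from world y (deg), tool down"
    s=get_state();R=Ro.from_euler('xyz',s['ee_rot']);p=np.array(s['eef_pos'])
    print("t",round(s['t'],2),"pos",p.round(4),"rot",np.round(s['ee_rot'],4),"w",round(s['width'],4),"F",np.round(s['force'],2))
    for x,y,z,a in targets:
        d=R.inv().apply(np.array([x,y,z])-p)*100
        yaw=np.radians(a)-np.pi
        w=(R.inv()*Ro.from_euler('xyz',[np.pi,0,yaw])).as_rotvec()
        print("cm",d.round(2),"rotvec",w.round(4))
E
python3 - <<'E'
from h import *
ct=cam("top");cs=cam("scene")
T=lambda x,y:(x/4+295-.4,y/4+235-.4)
S=lambda x,y:(x/3.6+360-.4,y/3.6+160-.4)
print(tri(ct,T(632,80),cs,S(348,72)),tri(ct,T(722,130),cs,S(443,64)),tri(ct,T(748,75),cs,S(443,40)))
print("win",plane(cs,*S(393.5,114),.118))
for p,z in zip([(352,82),(440,72),(435,148),(347,153)],[.14,.14,.1,.1]):print(plane(cs,*S(*p),z))
f=np.array([.489,-.338])
for z in(0.,.16): print("proj foot axis",z,proj(ct,[*f,z]),proj(cs,[*f,z]))
move((.40,-.25,.25,7.9),(.4535,.1144,.20,7.9))
E
```

```text
(array([ 0.49998627, -0.29404808,  0.14646947]), np.float64(0.00013335507107428742)) (array([ 0.44923374, -0.3449968 ,  0.1467909 ]), np.float64(0.0009160225306041385)) (array([ 0.47378722, -0.37831938,  0.15095741]), np.float64(0.01911245832492602))
win [ 0.46717712 -0.30518397  0.118     ]
[ 0.49600125 -0.29332261  0.14      ]
[ 0.45140095 -0.34562266  0.14      ]
[ 0.43375866 -0.30504018  0.1       ]
[ 0.48179501 -0.26233455  0.1       ]
proj foot axis 0.0 [454.99821539 269.23743453] [461.59217076 225.34332328]
proj foot axis 0.16 [469.4622756  253.31996151] [467.79463679 170.25074441]
t 0.1 pos [ 0.2043 -0.6429  0.2257] rot [ 3.1401e+00 -1.0000e-04 -2.8340e+00] w 0.0877 F [-0.02 -0.38 -0.25]
cm [-30.55  31.52  -2.38] rotvec [ 0.0015 -0.0002  0.1698]
cm [-46.68  64.62   2.66] rotvec [ 0.0015 -0.0002  0.1698]
```

```bash
python3 -m creep '[[[6.4,-30.5,31.5,-2.4,0,0,0.17],[6.4,-30.5,31.5,-2.4,0,0,0.17],[6.4,-30.5,31.5,-2.4,0,0,0.17],[6.4,-30.5,31.5,-2.4,0,0,0.17],[6.4,-30.5,31.5,-2.4,0,0,0.17],[6.4,-30.5,31.5,-2.4,0,0,0.17],[6.4,-30.5,31.5,-2.4,0,0,0.17],[6.4,-46.7,64.6,2.0,0,0,0.17],[6.4,-46.7,64.6,2.0,0,0,0.17],[6.4,-46.7,64.6,2.0,0,0,0.17],[6.4,-46.7,64.6,2.0,0,0,0.17],[6.4,-46.7,64.6,2.0,0,0,0.17],[6.4,-46.7,64.6,2.0,0,0,0.17],[6.4,-46.7,64.6,2.0,0,0,0.17],[6.4,-46.7,64.6,2.0,0,0,0.17]]]'
python3 - <<'E'
from h import *
cv2.imwrite("pics/w1.png",grab_frame("wrist"));c=cam("wrist")
np.save("w1.npy",np.array([*c[:3],*c[3].ravel()]))
cv2.imwrite("pics/top1.png",grab_frame("top"))
for P in([.4535,.1144,.104],[.4657,.0265,.104]):print(proj(c,P))
move((.4535,.1144,.20,7.9))
E
```

```text
t: 1.98
eef_pos: [0.4534, 0.1138, 0.2062]
ee_rot: [-3.141, -0.001, -3.003]
force: [-0.3, -0.1, 0.4]
width: 0.0644
gripper_force: 0.0
[314.68545795 240.39987153]
[182.22680909 240.45149954]
t 2.08 pos [0.4536 0.113  0.2066] rot [-3.1415e+00 -2.0000e-04 -3.0047e+00] w 0.0637 F [-0.25  0.05 -0.03]
cm [-0.01  0.14  0.66] rotvec [-0.     -0.0002 -0.001 ]
```

View pics/w1.png

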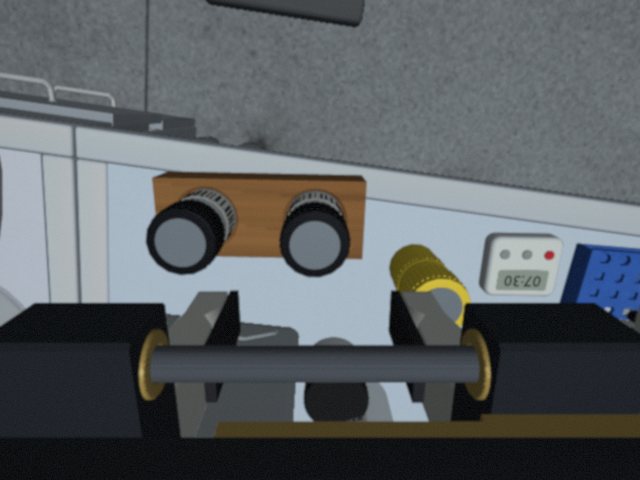

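The wrist view shows the block square to the gripper. The left cap disc is at (316,243), the right cap at (183,241) and the yellow pot at (435,285), clear of the left finger.

Run:
```python
from h import *
im=cv2.imread("pics/w1.png");v=np.load("w1.npy");c=(*v[:3],v[3:].reshape(4,4))
g=cv2.cvtColor(im,cv2.COLOR_BGR2GRAY)
out=[]
for x,y in((316,243),(183,241)):
    m=(g>80).astype(np.uint8); k,l=cv2.connectedComponents(m,connectivity=4);mm=(l==l[y,x]).astype(np.uint8)
    ct=max(cv2.findContours(mm,0,1)[0],key=cv2.contourArea);e=cv2.fitEllipse(ct);print(e)
    out.append(plane(c,*e[0],.104));print(out[-1])
d=out[0]-out[1];print(np.linalg.norm(d),np.degrees(np.arctan2(-d[0],d[1])))
move((*out[0][:2],.07,8))
```

```text
((314.4225769042969, 244.73944091796875), (47.47646713256836, 49.77628707885742), 88.83595275878906)
[0.45655273 0.11464552 0.104     ]
((179.8702392578125, 242.3058319091797), (45.89216613769531, 51.42890930175781), 120.11786651611328)
[0.46722551 0.02498832 0.104     ]
0.09029021001346085 6.7885327746558
t 2.08 pos [0.4536 0.113  0.2066] rot [-3.1415e+00 -2.0000e-04 -3.0047e+00] w 0.0637 F [-0.25  0.05 -0.03]
cm [-0.32  0.13 13.66] rotvec [-0.     -0.0002 -0.0028]
```

```bash
python3 -m creep '[[[6.4,-0.2,0.15,3,0,0,0],[6.4,-0.2,0.15,7,0,0,0],[6.4,-0.2,0.15,10,0,0,0],[6.4,-0.2,0.15,12,0,0,0],[6.4,-0.2,0.15,13.6,0,0,0],[6.4,-0.2,0.15,13.6,0,0,0],[6.4,-0.2,0.15,13.6,0,0,0]]]'; python3 -m creep '[[[4.2,0,0,0,0,0,0],[4.2,0,0,0,0,0,0],[4.2,0,0,0,0,0,0],[4.2,0,0,0,0,0,0],[4.2,0,0,0,0,0,0],[4.2,0,0,0,0,0,0]]]' 35
```

```text
t: 2.95
eef_pos: [0.4561, 0.1152, 0.0714]
ee_rot: [3.141, 0.001, -3.005]
force: [-0.1, 0.1, -0.6]
width: 0.0637
gripper_force: 0.0
t: 3.7
eef_pos: [0.4559, 0.1157, 0.0711]
ee_rot: [-3.142, 0.001, -3.003]
force: [-0.3, -1.9, 5.9]
width: 0.0474
gripper_force: 35.0
```

```bash
python3 -m creep '[[[4.2,0,0,-0.5,0,0,0],[4.2,0,0,-1.5,0,0,0],[4.2,0,0,-3,0,0,0],[4.2,0,0,-4.5,0,0,0],[4.2,0,0,-6,0,0,0],[4.2,0,0,-6,0,0,0],[4.2,0,0,-6,0,0,0],[4.2,0,0,-6,0,0,0],[4.2,0,0,-6,0,0,0],[4.2,0,0,-6,0,0,0]]]'
python3 - <<'E'
from h import *
for i in range(4):
    cv2.imwrite("pics/s2.png",grab_frame("scene"));s=get_state();print(np.round(s['force'],2),np.round(s['moment'],3),s['joint_efforts'][1:3])
move((.4552,.1146,.07,8))
im=cv2.imread("pics/s2.png")[215:335,330:490];cv2.imwrite("pics/s2c.png",cv2.resize(im,None,fx=4,fy=4))
E
```

```text
t: 4.95
eef_pos: [0.4555, 0.1155, 0.1303]
ee_rot: [-3.141, -0.001, -3.004]
force: [0.3, 0.5, -4.0]
width: 0.0476
gripper_force: 35.0
[ 0.79 -0.1  -3.77] [ 0.009 -0.009 -0.016] [-35.17534375  25.83670199]
[ 0.1  -0.86 -5.  ] [ 0.007 -0.007  0.026] [-35.16222239  25.84638298]
[-0.04  0.12 -4.53] [ 0.029 -0.056 -0.025] [-35.15609622  25.85496962]
[-0.01  0.55 -4.1 ] [-0.005  0.023  0.006] [-35.15447974  25.86218655]
t 5.15 pos [0.4556 0.1156 0.1305] rot [-3.1416 -0.     -3.0038] w 0.0476 F [-0.01  0.55 -4.1 ]
cm [ 0.05 -0.1   6.05] rotvec [-0.     -0.     -0.0018]
```

View pics/s2c.png

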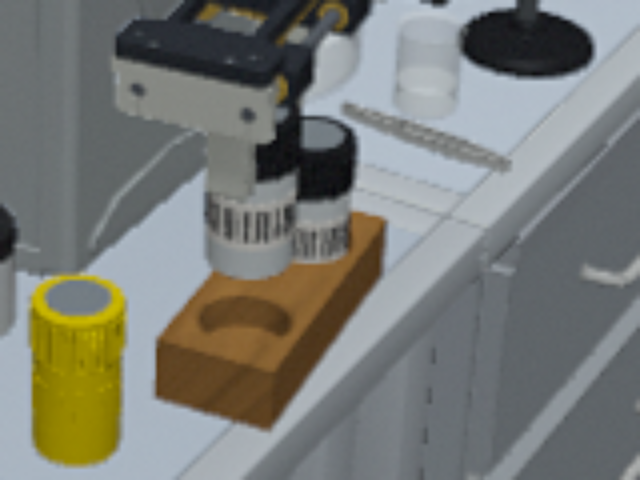

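The picture shows the left pot held upright, clear of the block, with its well empty. Its weight is about 4.4 N. I'll set it back.

```bash
python3 -m creep '[[[4.2,0,0,1.5,0,0,0],[4.2,0,0,3,0,0,0],[4.2,0,0,4,0,0,0],[4.2,0,0,4.6,0,0,0],[4.2,0,0,5.2,0,0,0],[4.2,0,0,5.6,0,0,0],[4.2,0,0,6,0,0,0],[4.2,0,0,6,0,0,0],[4.2,0,0,6,0,0,0]]]'
```

```text
t: 6.28
eef_pos: [0.456, 0.1156, 0.071]
ee_rot: [3.142, 0.001, -3.004]
force: [-0.2, -2.5, 2.5]
width: 0.0475
gripper_force: 35.0
```

```bash
python3 -m creep '[[[6.4,0,0,0,0,0,0],[6.4,0,0,0,0,0,0],[6.4,0,0,0,0,0,0],[6.4,0,0,0,0,0,0],[6.4,0,0,-2,0,0,0],[6.4,0,0,-5,0,0,0],[6.4,0,0,-9,0,0,0],[6.4,0,0,-13.5,0,0,0],[6.4,0.2,-4.5,-13.5,0,0,0],[6.4,0.2,-9.0,-13.5,0,0,0],[6.4,0.2,-9.0,-13.5,0,0,0],[6.4,0.2,-9.0,-13.5,0,0,0]]]'
python3 - <<'E'
from h import *
im=grab_frame("wrist");c=cam("wrist");cv2.imwrite("pics/w3.png",im)
sc=cv2.resize(grab_frame("scene")[235:325,360:440],None,fx=5,fy=5)
cv2.imwrite("pics/m3.png",np.hstack([sc,cv2.resize(im[100:400,150:550],(400,300))[:450] if 0 else cv2.copyMakeBorder(cv2.resize(im[100:400,150:550],(400,300)),0,150,0,0,0)]))
for P in([.4552,.1146,.104],[.4665,.0257,.104]):print(proj(c,P))
move((.4665,.0257,.07,8))
E
```

```text
t: 7.78
eef_pos: [0.466, 0.0261, 0.2055]
ee_rot: [3.141, 0.0, -3.005]
force: [0.5, -0.7, 0.3]
width: 0.0641
gripper_force: 0.0
[445.55673271 242.40739587]
[311.61548028 240.99846731]
t 7.88 pos [0.466  0.0268 0.2055] rot [ 3.1415  0.     -3.0032] w 0.064 F [-0.14  0.45  0.34]
cm [-0.04 -0.11 13.55] rotvec [ 0.0001  0.     -0.0013]
```

View pics/m3.png

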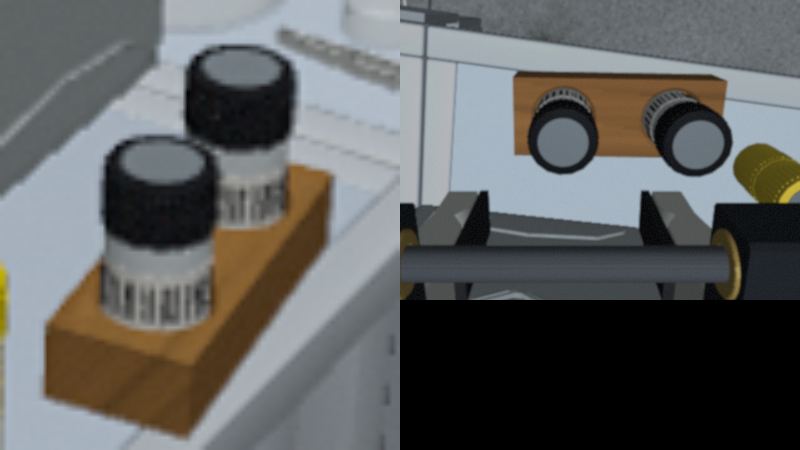

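Left pot stands home and free in its well (mosaic (157,235)); the right cap is at wrist (312,243), as predicted. Next is the right pot.

```bash
python3 -m creep '[[[6.4,0,-0.1,4,0,0,0],[6.4,0,-0.1,8,0,0,0],[6.4,0,-0.1,11,0,0,0],[6.4,0,-0.1,12.5,0,0,0],[6.4,0,-0.1,13.5,0,0,0],[6.4,0,-0.1,13.5,0,0,0],[6.4,0,-0.1,13.5,0,0,0],[4.2,0,-0.1,13.5,0,0,0],[4.2,0,-0.1,13.5,0,0,0],[4.2,0,-0.1,13.5,0,0,0],[4.2,0,-0.1,13.5,0,0,0],[4.2,0,-0.1,13.5,0,0,0],[4.2,0,-0.1,13.5,0,0,0]]]' 35;  python3 -m creep '[[[4.2,0,0,-0.5,0,0,0],[4.2,0,0,-1.5,0,0,0],[4.2,0,0,-3,0,0,0],[4.2,0,0,-4.5,0,0,0],[4.2,0,0,-6,0,0,0],[4.2,0,0,-6,0,0,0],[4.2,0,0,-6,0,0,0],[4.2,0,0,-6,0,0,0],[4.2,0,0,-6,0,0,0],[4.2,0,0,-6,0,0,0]]]'
python3 - <<'E'
from h import *
for i in range(4):
    cv2.imwrite("pics/s4.png",grab_frame("scene"));s=get_state();print(np.round(s['force'],2),s['joint_efforts'][1:3])
move((.4665,.0257,.07,8))
E
```

```text
t: 9.5
eef_pos: [0.4664, 0.0252, 0.0709]
ee_rot: [3.142, 0.001, -3.004]
force: [-1.6, -0.9, 5.6]
width: 0.0475
gripper_force: 35.0
t: 10.75
eef_pos: [0.466, 0.0251, 0.1303]
ee_rot: [-3.141, -0.001, -3.004]
force: [-0.1, -0.0, -1.9]
width: 0.048
gripper_force: 35.0
[ 0.11  0.3  -2.43] [-33.76577497  25.02544641]
[-0.47  0.67 -2.49] [-33.75137329  25.03407061]
[ 1.02 -0.73 -2.17] [-33.74374509  25.04129469]
[-0.24  0.84 -1.14] [-33.74117732  25.04827023]
t 10.95 pos [0.4661 0.0252 0.1305] rot [-3.1416e+00 -1.0000e-04 -3.0038e+00] w 0.0472 F [-0.24  0.84 -1.14]
cm [-0.05  0.04  6.05] rotvec [-0.     -0.0001 -0.0019]
```

Right is about 2.1 N, so the left pot is the heavier (4.4 N). I'll set the right one back and fetch the left.

```bash
python3 -m creep '[[[4.2,0,0,1.5,0,0,0],[4.2,0,0,3,0,0,0],[4.2,0,0,4,0,0,0],[4.2,0,0,4.6,0,0,0],[4.2,0,0,5.2,0,0,0],[4.2,0,0,5.6,0,0,0],[4.2,0,0,6,0,0,0],[4.2,0,0,6,0,0,0],[4.2,0,0,6,0,0,0]]]'; python3 -m creep '[[[6.4,0,0,0,0,0,0],[6.4,0,0,0,0,0,0],[6.4,0,0,0,0,0,0],[6.4,0,0,0,0,0,0],[6.4,0,0,-2,0,0,0],[6.4,0,0,-5,0,0,0],[6.4,0,0,-9,0,0,0],[6.4,0,0,-13.5,0,0,0],[6.4,-0.1,4.5,-13.5,0,0,0],[6.4,-0.1,9.0,-13.5,0,0,0],[6.4,-0.1,9.0,-13.5,0,0,0],[6.4,-0.1,9.0,-13.5,0,0,0]]]'
python3 - <<'E'
from h import *
im=grab_frame("wrist")
sc=cv2.resize(grab_frame("scene")[235:325,360:440],None,fx=5,fy=5)
rd=cv2.resize(cv2.imread("pics/scene0.png")[160:250,430:510],None,fx=5,fy=5)
cv2.imwrite("pics/m5.png",np.hstack([sc,rd]))
move((.456,.1152,.071,8))
E
```

```text
t: 12.08
eef_pos: [0.4667, 0.0253, 0.0709]
ee_rot: [3.142, 0.001, -3.004]
force: [0.5, -1.6, -0.2]
width: 0.0474
gripper_force: 35.0
t: 13.58
eef_pos: [0.4545, 0.1145, 0.2054]
ee_rot: [-3.141, -0.0, -3.003]
force: [0.4, 0.4, -0.1]
width: 0.0638
gripper_force: 0.0
t 13.68 pos [0.4547 0.1139 0.2054] rot [-3.1414e+00 -4.0000e-04 -3.0044e+00] w 0.0637 F [-0.42 -0.04 -0.45]
cm [-0.16  0.12 13.44] rotvec [-0.0002 -0.0004 -0.0024]
```

View pics/m5.png

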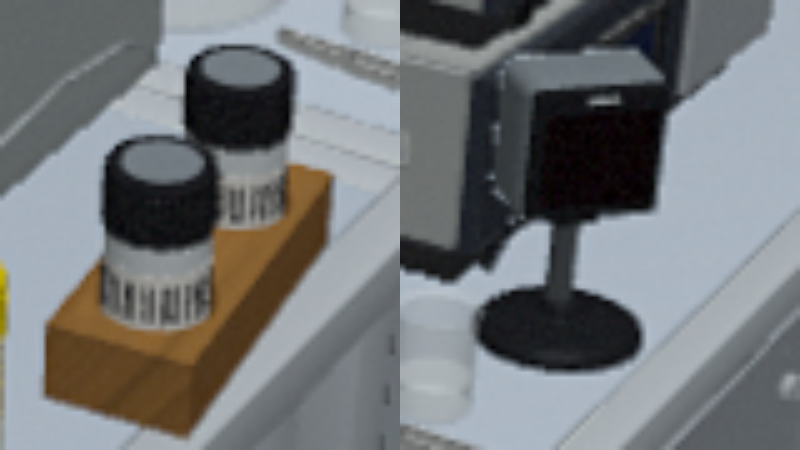

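Both pots stand home in the block. The reader's front face in the right half spans (128,92)–(260,205).

```bash
python3 -m creep '[[[6.4,-0.1,0.1,4,0,0,0],[6.4,-0.1,0.1,8,0,0,0],[6.4,-0.1,0.1,11,0,0,0],[6.4,-0.1,0.1,12.5,0,0,0],[6.4,-0.1,0.1,13.4,0,0,0],[6.4,-0.1,0.1,13.4,0,0,0],[6.4,-0.1,0.1,13.4,0,0,0],[4.2,-0.1,0.1,13.4,0,0,0],[4.2,-0.1,0.1,13.4,0,0,0],[4.2,-0.1,0.1,13.4,0,0,0],[4.2,-0.1,0.1,13.4,0,0,0],[4.2,-0.1,0.1,13.4,0,0,0],[4.2,-0.1,0.1,13.4,0,0,0]]]' 40;  python3 -m creep '[[[4.2,0,0,-0.5,0,0,0],[4.2,0,0,-1.5,0,0,0],[4.2,0,0,-3,0,0,0],[4.2,0,0,-5,0,0,0],[4.2,0,0,-7,0,0,0],[4.2,0,0,-10,0,0,0],[4.2,0,0,-13,0,0,0],[4.2,0,0,-15,0,0,0],[4.2,0,0,-15,0,0,0],[4.2,0,0,-15,0,0,0],[4.2,0,0,-15,0,0,0]]]'
python3 - <<'E'
from h import *
move((.46,-.17,.22,8))
E
```

```text
t: 15.3
eef_pos: [0.4559, 0.1157, 0.072]
ee_rot: [3.142, 0.001, -3.004]
force: [-0.5, -1.0, 5.7]
width: 0.0475
gripper_force: 40.0
t: 16.68
eef_pos: [0.4549, 0.1153, 0.2204]
ee_rot: [-3.141, -0.002, -3.004]
force: [0.6, 0.5, -4.8]
width: 0.0474
gripper_force: 40.0
t 16.68 pos [0.4549 0.1153 0.2204] rot [-3.1408e+00 -2.0000e-03 -3.0040e+00] w 0.0474 F [ 0.61  0.51 -4.78]
cm [  3.41 -28.33   0.07] rotvec [-0.0008 -0.002  -0.002 ]
```

```bash
python3 -m creep '[[[4.2,0.4,-3,0,0,0,0],[4.2,0.9,-7,0,0,0,0],[4.2,1.4,-12,0,0,0,0],[4.2,2,-17,0,0,0,0],[4.2,2.6,-21.5,0,0,0,0],[4.2,3,-25,0,0,0,0],[4.2,3.3,-27.2,0,0,0,0],[4.2,3.4,-28.3,0,0,0,0],[4.2,3.4,-28.3,0,0,0,0],[4.2,3.4,-28.3,0,0,0,0],[4.2,3.4,-28.3,0,0,0,0]]]'
python3 - <<'E'
from h import *
im=grab_frame("wrist");c=cam("wrist");cv2.imwrite("pics/w6.png",im)
np.save("w6.npy",np.array([*c[:3],*c[3].ravel()]))
for P in([.4999,-.294,.147],[.4492,-.345,.147],[.4746,-.3195,.118]):print(proj(c,P))
move((.46,-.17,.22,8))
E
```

```text
t: 18.05
eef_pos: [0.4609, -0.1687, 0.2215]
ee_rot: [3.141, 0.0, -3.003]
force: [-0.2, -0.5, -4.2]
width: 0.0475
gripper_force: 40.0
[104.20809048 286.22683731]
[ 13.69041026 195.10030895]
[ 86.28929382 229.10250655]
t 18.1 pos [ 0.4609 -0.1687  0.2216] rot [ 3.1415e+00  1.0000e-04 -3.0028e+00] w 0.0475 F [-0.96 -0.15 -3.85]
cm [ 0.1  -0.11  0.16] rotvec [ 0.0001  0.0001 -0.0008]
```

View pics/w6.png

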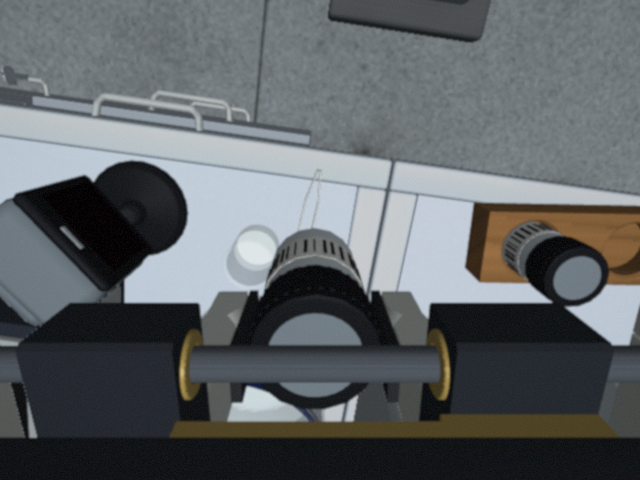

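The wrist view shows the reader face: top edge (14,193)–(103,291), bottom edge (83,177)–(152,248), foot about (140,210). The right pot stands in the block and the beaker and tweezers are clear.

Run:
```python
from h import *
v=np.load("w6.npy");c=(*v[:3],v[3:].reshape(4,4));cs=cam("scene");ct=cam("top")
S=lambda x,y:(x/5+430-.4,y/5+160-.4)
W=[(14,193),(103,291),(152,248),(83,177)]   # TR, TL, BL, BR in scene terms
Sc=[(268,83),(128,92),(122,220),(260,205)]
for w,s in zip(W,Sc): print("tri",[x.round(4) for x in tri(c,w,cs,S(*s))])
for zt in(.146,.149,.152):
    q=[plane(c,*w,z) for w,z in zip(W,[zt,zt,.236-zt,.236-zt])]
    for a,b in((q[0],q[1]),(q[3],q[2])):
        d=b-a;print(zt,"mid",((a+b)/2)[:2].round(4),"w",np.linalg.norm(d).round(4),"ang",np.degrees(np.arctan2(d[1],d[0])).round(1))
print("win tri",tri(c,(88,227),cs,S(200,158)))
```

```text
tri [array([ 0.4469, -0.3411,  0.1519]), np.float64(0.0008)]
tri [array([ 0.5023, -0.2932,  0.1503]), np.float64(0.0014)]
tri [array([ 0.4969, -0.2892,  0.0813]), np.float64(0.0013)]
tri [array([ 0.445 , -0.3391,  0.085 ]), np.float64(0.0045)]
0.146 mid [ 0.476  -0.3204] w 0.0749 ang 42.1
0.146 mid [ 0.4695 -0.3109] w 0.0682 ang 46.7
0.149 mid [ 0.4748 -0.3186] w 0.0739 ang 42.1
0.149 mid [ 0.4704 -0.3123] w 0.0689 ang 46.7
0.152 mid [ 0.4735 -0.3167] w 0.0729 ang 42.1
0.152 mid [ 0.4713 -0.3136] w 0.0696 ang 46.7
win tri (array([ 0.47364791, -0.32234728,  0.1109699 ]), np.float64(0.0035875608547685837))
```

Run:
```python
from h import *
move((.4167,-.2585,.22,8),(.4167,-.2585,.141,8))
```

```text
t 18.1 pos [ 0.4609 -0.1687  0.2216] rot [ 3.1415e+00  1.0000e-04 -3.0028e+00] w 0.0475 F [-0.96 -0.15 -3.85]
cm [ 5.62 -8.28  0.16] rotvec [ 0.0001  0.0001 -0.0008]
cm [ 5.62 -8.28  8.06] rotvec [ 0.0001  0.0001 -0.0008]
```

```bash
python3 -m creep '[[[4.2,1.5,-2,0,0,0,0],[4.2,3.5,-5,0,0,0,0],[4.2,5,-7.5,0,0,0,0],[4.2,5.6,-8.3,1,0,0,0],[4.2,5.6,-8.3,3,0,0,0],[4.2,5.6,-8.3,5,0,0,0],[4.2,5.6,-8.3,7,0,0,0],[4.2,5.6,-8.3,8.05,0,0,0],[4.2,5.6,-8.3,8.05,0,0,0],[4.2,5.6,-8.3,8.05,0,0,0],[4.2,5.6,-8.3,8.05,0,0,0],[4.2,5.6,-8.3,8.05,0,0,0]]]'
python3 - <<'E'
from h import *
a=grab_frame("scene");b=grab_frame("wrist");tp=grab_frame("top")
cv2.imwrite("pics/f.png",np.hstack([cv2.resize(a[140:300,360:520],(400,400),interpolation=2),cv2.resize(b,(400,300))[:, :] if 0 else cv2.copyMakeBorder(cv2.resize(b,(400,300)),0,100,0,0,0)]))
cs=cam("scene");cw=cam("wrist")
for P in([.4167,-.2585,.086],[.4167,-.2585,.118],[.4728,-.3155,.118]):print(proj(cs,P),((proj(cs,P)-[360,140])*2.5).round(),(proj(cw,P)/1.6+[400,0]).round())
move((.4167,-.2585,.141,8))
E
```

```text
t: 19.6
eef_pos: [0.417, -0.2593, 0.1415]
ee_rot: [-3.141, 0.001, -3.004]
force: [-0.9, -0.2, -4.1]
width: 0.0475
gripper_force: 40.0
[479.04856939 213.85193929] [298. 185.] [596. 166.]
[480.52873806 202.17182351] [301. 155.] [596. 181.]
[468.46258237 189.44566091] [271. 124.] [519. 233.]
t 19.75 pos [ 0.4168 -0.2593  0.1413] rot [-3.1415e+00  3.0000e-04 -3.0038e+00] w 0.0474 F [-0.64 -0.49 -4.7 ]
cm [-0.    0.08  0.03] rotvec [-0.0001  0.0003 -0.0019]
```

View pics/f.png

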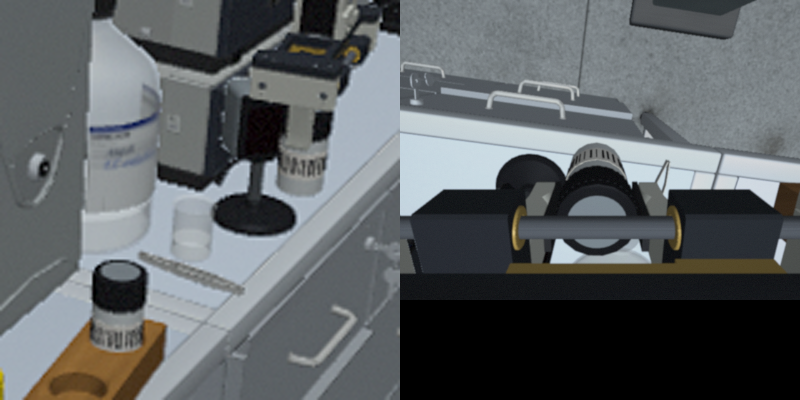

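The pot is upright with its band at mosaic (303,160) against (301,155) predicted, in front of the window. The right pot is in its well, and nothing else has moved.

```bash
python3 -c "
from station import *
print(job_done())"
```

```text
the job is handed in; nothing more can be done
None
```

The left pot is the heavier one (about 4.4 N against 2.1 N); it is held upright with its band about 8 cm in front of the reader window, the right pot is fully down in its own well, and the job was handed in at about 20 s.

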